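# Seat the damper plate on the jiko

## Robot

A 6-joint arm with a two-finger parallel gripper is mounted at the origin on the work surface. World frame = base frame: x ahead of the robot, y to its left, z up, the work surface at z = 0. Lengths are in m, angles in degrees, forces in N, time in s.
With the tool pointing down it reaches from about 0.4 to 0.825 m from the base axis. Payload 7 kg.
Tool frame: the origin (TCP) lies midway between the tips of the shut fingers; the grasp point (between the pads) lies 19 mm behind it; z points along the fingers, y is the line along which they close (so a half turn about z gives the same grasp; the last joint's range is limited). The gripper opens to 88 mm and grips with 3 to 60 N. Pads are 19 mm wide; open, the fingers measure 130 mm over their backs; the gripper's body (78 mm by 193 mm) begins 47 mm behind the grasp point.
Start: joints at [-52.764, 20.546, 0.682, 0, -70.136, -16.507], TCP at [0.239, -0.631, 0.227] pointing down, gripper open.
Joint ranges: [-176.03, 176.03], [-82.01, 121.73], [-58.28, 71.71], [-173.87, 95.51], [-174.79, -0.11], [-173.66, 173.66]. Speed limits (degrees/s): [136.94, 136.94, 172.46, 180, 180, 180].

## Interface

Orientations are given as [roll, pitch, yaw] about the fixed x, y, z axes, in that order (R = Rz(yaw) Ry(pitch) Rx(roll)).
In Python, from plant import ctrl gives the robot as it stands.
- The arm moves only by the tool step_arm, never from a script. Its argument "rows" is a list of rows, each a list of 3 entries, a list of its own where there are three numbers: the closure, from 0 (fully open) to 1 (shut), then the shift along the world's x, y, z in mm, then the turn, a rotation vector about the world's x, y, z in rad. A call has exactly 5 rows; each row is the pose to reach, as a shift and turn from the pose commanded when the call began; what a row does not reach only later rows make up. A row lasts 1/12 s, in which the tool goes at most 41.7 mm and 7.16 degrees, less where a joint would pass 70% of its speed; a pose out of reach is approached as far as the arm can. A call with a gripper value outside its range is refused whole. The fingers move at their own pace and stop on an object; the grip force is fixed at half the most. Time passes only in rows, so rows that repeat a pose let the fingers close, or fill a call up. It gives the time, the measured TCP pose, the force, the opening and the grip force at its end, in the units of the state.
- ctrl.get_obs(): the state, without advancing time (a new reading comes with each control period).
- ctrl.snapshot(name): name is "scene" or "top" or "wrist"; returns the picture (400x640x3 uint8, red, green, blue); there is no depth.
- ctrl.camera_model(name): a dict with "intrinsics" (3x3 intrinsics, pixels), "R" (3x3) and "t" (3): a world point X has camera coordinates R X + t. Camera axes: x right, y down, z forward; pixel columns grow to the right and rows downward; lengths in m; the calibration is good to about 2 mm. A picture is of the moment at which its call begins: read the wrist's pose just before it. camera_model takes no time and is no camera call; for the wrist camera it gives the pose at the moment of the call.
- ctrl.close_job(): hands the job in; it is judged then, once.
The state is a dict: "clock": time; "joint_pos": joint angles; "qvel": joint speeds; "tau": joint torques, N m; "tool_pos": TCP position; "orientation": TCP orientation; "force": force on the tool from outside, world axes, zero at the start; "moment": the same for the moment, N m; "opening": finger opening in m; "gripper_force": force on a finger pad.
Only numpy, scipy, OpenCV 4.12 (cv2) and the standard library are available. Lean on these libraries where they do the work, as an engineer would, in place of code of your own. Each camera call takes 0.05 s, during which the arm holds its last target. There are 200 camera calls.

## Task

Cooking is over and the jiko is cold: close its mouth. Pick up the steel damper plate by its wooden grip and set it centred on the raised clay ring on top of the jiko, feeling for the place where the boss under the plate drops into the mouth, so that the plate lies level and flush with no edge overhanging, then let go. Be gentle with the brittle clay, and leave the other things on the trolley as they are.

Things in the scene. Friction and masses are not known exactly. Their poses are not given: they have to be found in the camera images.
- damper_center (a point): Loose round steel damper plate, 0.3-0.6 kg, flat on the trolley left or right of the robot. Point on its axis half-way up its 53 mm height, z up. On top a wooden grip bar on two studs: 74 mm long (this frame's x), 16 wide (y), 20 high, centre 16.5 mm above this point, 22 mm of air between disc and bar. See damper.
- damper: The same damper plate; origin on its axis at its underside, 26.5 mm below damper_center. From the bottom: a solid round boss 108 mm across and 6 mm deep (lower edge bevelled 1.5 mm), then a disc 150 mm across and 5 mm thick, then the grip bar on its studs.
- jiko: Fixed charcoal stove: waisted grey steel shell 240 mm across at the top, latched ash drawer at the foot of its front (its -x). Origin on the shell's axis at trolley level, z up. Flat shell top 170 mm up, three folded pot rests near its edge to 176 mm, the raised clay ring in its middle (see jiko_top). A contact force above 30 N on any part of the jiko cracks the clay.
- jiko_top (a point): Point on the SHELL's axis at the height of the clay ring's flat top (185 mm). Ring: 160 mm outside, concentric 113 mm straight mouth, 50 mm deep. Cemented in by hand, the ring's centre lies 6.5 mm from this point, in a direction that differs each time and is not given. Seated, damper_center is 20.5 mm above this point; a boss caught on the ring leaves it up to 6 mm higher, or tilted.
- pot: Dented aluminium pot, 176 mm across, 92 mm high, 2 lug handles to 111 mm from its axis; on the side of the trolley where the damper plate is not. Origin at the centre of its underside. Not to be disturbed.
- plates: Two nested turquoise plastic plates, 200 mm across, 25 mm high together. Origin at the centre of the underside. Not to be disturbed.
- mwiko: Flat wooden cooking paddle (mwiko), 363 mm long, blade 55 mm wide, lying across the back of the trolley. Origin under its middle, length along its x. Not to be disturbed.
- mug: White mug, 80 mm across, 85 mm high, in front of the jiko, to the left. Origin at the centre of its underside. Not to be disturbed.
- matchbox: Cardboard box 60 x 40 x 18 mm, lying flat. Origin at the centre of its underside. Not to be disturbed.
- salt: Glass jar 60 mm across, 110 mm high. Origin at the centre of its underside. Not to be disturbed.
Things that resemble listed ones, but are neither listed nor needed, are in the scene too. Of the things that look like the damper, the smaller one is meant.

How it is judged:
By the outcome, as a careful person would: the job done as asked, in the order asked, and still so for the second after the job is handed in, with the robot touching nothing.
It also fails if it takes over 64 s, if anything falls off the work surface, if the arm or the gripper's body presses on something with over 40 N, if the wrist force passes 120 N, or if a joint passes its speed limit or range.

## Working session

There is one attempt and no reset: what is moved stays moved. The work goes in short steps, Python scripts to look and compute and a tool call to move; the robot and the scene stay as the last step left them, time stands still between calls to the robot, and variables do not carry over. Pictures are saved under pics/ and viewed, at most 10 in all, crops included, and the job is handed in when it is done.

Besides the shell and the picture viewer there is one more tool, called as a command line: name --argument value ..., lists and objects as JSON in quotes. step_arm: Moves the arm, as the interface text tells. Its arguments: {"type":"object","properties":{"rows":{"type":"array"}},"required":["rows"]}

```bash
mkdir -p pics; ls; python3 - <<'E'
from plant import ctrl
import cv2,numpy as np
o=ctrl.get_obs();print({k:np.round(v,3) for k,v in o.items()})
a=ctrl.snapshot("scene");b=ctrl.snapshot("top")
cv2.imwrite("pics/scene.png",a[:,:,::-1]);cv2.imwrite("pics/top.png",b[:,:,::-1])
for n in("scene","top","wrist"):
    m=ctrl.camera_model(n);print(n,np.round(m["intrinsics"],1).tolist(),np.round(m["R"],3).tolist(),np.round(m["t"],3).tolist())
E
```

```text
pics
{'clock': np.float64(0.0), 'joint_pos': array([-5.2766e+01,  2.0592e+01,  6.3100e-01, -2.0000e-02, -7.0136e+01,
       -1.6507e+01]), 'qvel': array([-0.012, -0.063,  0.019,  0.031,  0.037, -0.015]), 'tau': array([-1.0000e-03, -5.8272e+01,  2.9306e+01,  6.9970e+00,  7.0000e-03,
       -0.0000e+00]), 'tool_pos': array([ 0.239, -0.631,  0.226]), 'orientation': array([ 1.79902e+02, -1.00000e-02, -1.59280e+02]), 'force': array([-1.287, -0.192,  0.052]), 'moment': array([ 0.051, -0.026, -0.013]), 'gripper_force': np.float64(0.0), 'opening': np.float64(0.088)}
scene [[476.0, 0.0, 303.1], [0.0, 476.0, 191.2], [0.0, 0.0, 1.0]] [[-0.855, 0.519, 0.01], [0.362, 0.609, -0.706], [-0.373, -0.599, -0.708]] [0.484, -0.073, 1.896]
top [[368.8, 0.0, 315.1], [0.0, 368.8, 197.2], [0.0, 0.0, 1.0]] [[0.021, -1.0, -0.009], [-0.997, -0.021, -0.074], [0.074, 0.011, -0.997]] [-0.024, 0.53, 1.121]
wrist [[319.5, 0.0, 317.6], [0.0, 319.5, 200.3], [0.0, 0.0, 1.0]] [[-0.355, 0.935, 0.001], [0.905, 0.343, 0.251], [0.234, 0.09, -0.968]] [0.675, -0.03, 0.389]
```

View pics/scene.png

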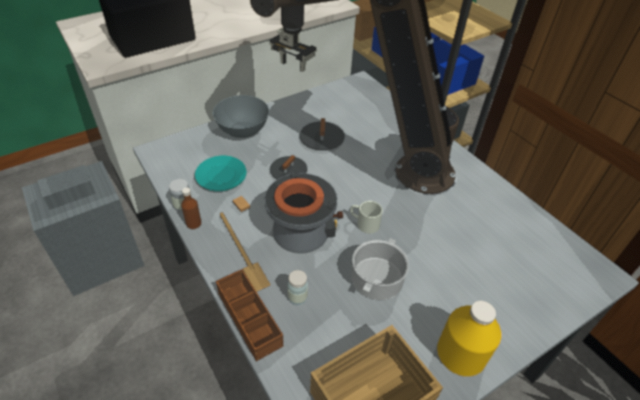

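View pics/top.png

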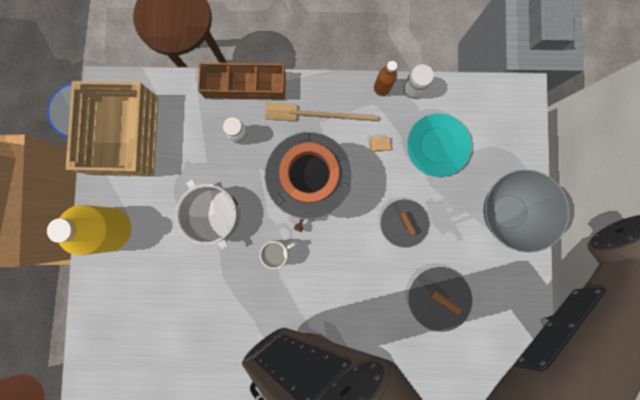

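Candidates for the damper: the small dark disc at top (405,223) / scene (289,166), and the larger one at top (440,298) / scene (322,135). The pot's side (left, +y) holds no disc, so I choose the smaller one. Next I measure it and check it in a crop.

```bash
cat > h.py <<'E'
from plant import ctrl
import cv2,numpy as np
def cast(m,px,z):
    px=np.atleast_2d(px).astype(float); K,R,t=m["intrinsics"],np.array(m["R"]),np.array(m["t"])
    d=np.c_[px,np.ones(len(px))]@np.linalg.inv(K).T@R; c=-R.T@t
    return c+d*((z-c[2])/d[:,2])[:,None]
def proj(m,X):
    p=np.array(m["intrinsics"])@(np.array(m["R"])@X+m["t"]); return p[:2]/p[2]
def circ(P):
    A=np.c_[2*P[:,:2],np.ones(len(P))];keep=np.ones(len(P),bool)
    for _ in range(4):
        s=np.linalg.lstsq(A[keep],(P[keep,:2]**2).sum(1),rcond=None)[0];r=np.sqrt(s[2]+s[0]**2+s[1]**2)
        e=abs(np.hypot(*(P[:,:2]-s[:2]).T)-r);keep=e<max(2*np.median(e),.0005)
    return np.round([s[0],s[1],r,keep.mean()],4)
def hsv(im): return cv2.cvtColor(im,cv2.COLOR_RGB2HSV)
def orange(im):
    h=hsv(im);return cv2.inRange(h,(3,130,60),(13,255,255))
def big(mask,near=None,amin=60):
    cs,_=cv2.findContours(mask,cv2.RETR_CCOMP,cv2.CHAIN_APPROX_NONE)
    return sorted([c for c in cs if cv2.contourArea(c)>amin],key=cv2.contourArea,reverse=True)
E
python3 - <<'E'
from h import *
for n in("scene","top"):
    im=cv2.imread(f"pics/{n}.png")[:,:,::-1].copy();m=ctrl.camera_model(n)
    for c in big(orange(im)):
        x,y,w,h=cv2.boundingRect(c); print(n,"orange",(x,y,w,h),circ(cast(m,c[:,0],.185)))
    v=hsv(im)[:,:,2]; 
    for p in ([(289,166),(322,135)] if n=="scene" else [(392,215),(418,290)]):
        print(n,p,hsv(im)[p[1],p[0]])
m=ctrl.camera_model("top");im=cv2.imread("pics/top.png")[:,:,::-1].copy()
dk=cv2.inRange(hsv(im),(0,0,0),(179,255,105))
for c in big(dk,amin=400):
    x,y,w,h=cv2.boundingRect(c)
    if x>350 and x+w<480: print("dark",(x,y,w,h),circ(cast(m,c[:,0],.011)))
br=cv2.inRange(hsv(im),(3,90,50),(20,255,255))
for c in big(br,amin=30):
    r=cv2.minAreaRect(c); 
    if 380<r[0][0]<470 and 180<r[0][1]<330:
        P=cast(m,cv2.boxPoints(r),.053); print("bar",r,cast(m,r[0],.05).round(4),np.round(P,3).tolist())
cv2.imwrite("pics/c1.png",cv2.resize(cv2.imread("pics/top.png")[130:340,260:520],None,fx=3,fy=2.8,interpolation=2)[:588])
E
```

```text
scene orange (217, 272, 65, 87) [0.9259 0.3028 0.0925 1.    ]
scene orange (275, 178, 49, 38) [0.59   0.0086 0.0802 0.7851]
scene orange (0, 132, 90, 38) [ 1.248  -0.6474  0.0972  1.    ]
scene orange (283, 192, 32, 17) [0.5958 0.0245 0.039  0.8676]
scene orange (182, 197, 18, 31) [ 0.9159 -0.1041  0.046   1.    ]
scene orange (240, 273, 13, 19) [0.8738 0.2191 0.0255 0.8   ]
scene orange (552, 106, 37, 25) [-0.5037  0.1763  0.0656  0.8707]
scene (289, 166) [14 40 70]
scene (322, 135) [14 62 70]
top orange (134, 0, 76, 53) [1.0093 0.3899 0.1012 0.6386]
top orange (280, 143, 59, 59) [0.5857 0.0032 0.078  0.8503]
top orange (199, 62, 86, 37) [0.8356 0.1897 0.0901 1.    ]
top orange (288, 153, 42, 41) [0.5827 0.0032 0.0534 0.7652]
top orange (0, 375, 44, 25) [-0.0037  0.7289  0.0527  0.687 ]
top orange (375, 67, 21, 28) [ 0.8368 -0.195   0.0306  0.9265]
top orange (431, 291, 30, 23) [ 0.2548 -0.357   0.0275  1.    ]
top orange (400, 212, 15, 23) [ 0.4557 -0.2574  0.0199  1.    ]
top (392, 215) [60  3 90]
top (418, 290) [ 0  0 65]
dark (408, 267, 65, 64) [ 0.2288 -0.4002  0.0952  0.8066]
dark (381, 200, 48, 47) [ 0.4577 -0.2911  0.0714  0.9323]
bar ((445.53851318359375, 302.138916015625), (34.994319915771484, 7.2510762214660645), 35.837650299072266) [[ 0.2275 -0.4031  0.05  ]] [[0.248, -0.355, 0.053], [0.265, -0.367, 0.053], [0.208, -0.45, 0.053], [0.191, -0.437, 0.053]]
bar ((407.2844543457031, 222.8853302001953), (25.127290725708008, 6.1632981300354), 61.69924545288086) [[ 0.4574 -0.2904  0.05  ]] [[0.485, -0.264, 0.053], [0.495, -0.28, 0.053], [0.429, -0.315, 0.053], [0.42, -0.299, 0.053]]
```

View pics/c1.png

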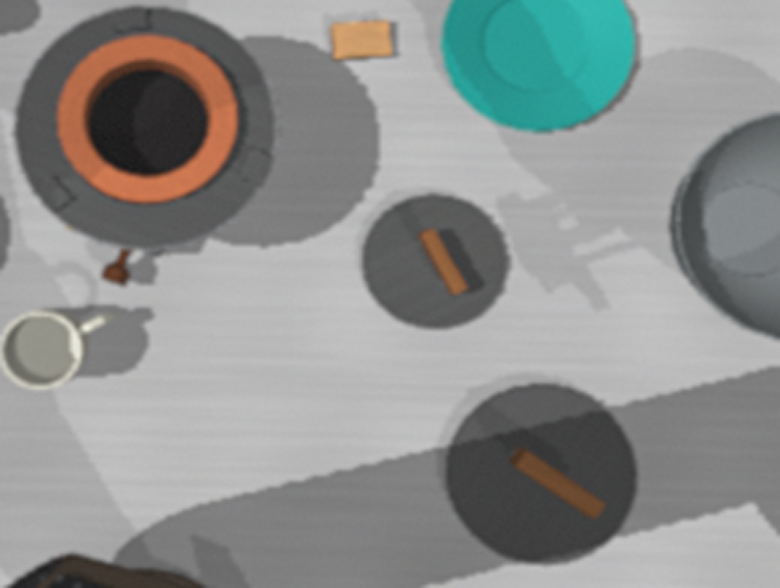

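The crop shows the small plate at crop (435,262), with its bar about 28° from x and radius 71–75 mm, which matches the 150 mm disc. The other disc is about 190 mm across. I'm approaching the small one.

step_arm --rows '[[0,[21,34,0],[0,0,0.03]],[0,[43,68,0],[0,0,0.06]],[0,[65,102,0],[0,0,0.09]],[0,[87,136,0],[0,0,0.127]],[0,[109,170,0],[0,0,0.127]]]'

```text
clock: 0.52
tool_pos: [0.3482, -0.4596, 0.2262]
orientation: [180.0, -0.0, -151.9]
force: [0.5, -0.0, 0.2]
opening: 0.0879
gripper_force: 0.0
```

step_arm --rows '[[0,[21,34,-10],[0,0,0]],[0,[43,68,-20],[0,0,0]],[0,[65,102,-30],[0,0,0]],[0,[87,136,-40],[0,0,0]],[0,[109,170,-50],[0,0,0]]]'

```text
clock: 0.93
tool_pos: [0.4573, -0.2895, 0.1762]
orientation: [180.0, 0.0, -152.0]
force: [0.7, 0.4, -0.9]
opening: 0.0878
gripper_force: 0.0
```

step_arm --rows '[[0,[0,0,0],[0,0,0]],[0,[0,0,0],[0,0,0]],[0,[0,0,0],[0,0,0]],[0,[0,0,0],[0,0,0]],[0,[0,0,0],[0,0,0]]]'

```text
clock: 1.35
tool_pos: [0.4562, -0.2924, 0.1768]
orientation: [-180.0, 0.0, -152.1]
force: [-0.1, -0.1, -1.1]
opening: 0.0877
gripper_force: 0.0
```

```bash
python3 - <<'E'
from h import *
m=ctrl.camera_model("wrist");im=ctrl.snapshot("wrist");cv2.imwrite("pics/w1.png",im[:,:,::-1])
o=ctrl.get_obs();print(o["clock"],o["tool_pos"],o["orientation"],"cam",(-np.array(m["R"]).T@m["t"]).round(3))
print("expected damper px",proj(m,np.array([.457,-.291,.05])))
br=cv2.inRange(hsv(im),(3,90,50),(20,255,255))
for c in big(br,amin=200):
    r=cv2.minAreaRect(c);P=cast(m,cv2.boxPoints(r),.053);print(np.round(r[0]),np.round(r[1]),cast(m,r[0],.05).round(4),P.round(3)[:,:2].tolist())
E
```

```text
1.4 [ 0.45626226 -0.29247495  0.17684286] [-1.79984025e+02  1.52637131e-02 -1.52103128e+02] cam [ 0.396 -0.324  0.335]
expected damper px [318.94893353 195.40061613]
[462. 312.] [ 13. 352.] [[ 0.4968 -0.1057  0.05  ]] [[0.572, -0.267], [0.407, 0.043], [0.419, 0.053], [0.585, -0.26]]
[318. 193.] [80. 17.] [[ 0.4556 -0.2932  0.05  ]] [[0.427, -0.317], [0.42, -0.304], [0.485, -0.269], [0.493, -0.283]]
[497. 269.] [58. 31.] [[ 0.4405 -0.1034  0.05  ]] [[0.425, -0.137], [0.409, -0.114], [0.456, -0.073], [0.473, -0.097]]
[138. 269.] [30. 58.] [[ 0.6047 -0.4122  0.05  ]] [[0.639, -0.417], [0.578, -0.432], [0.568, -0.406], [0.628, -0.389]]
```

View pics/w1.png

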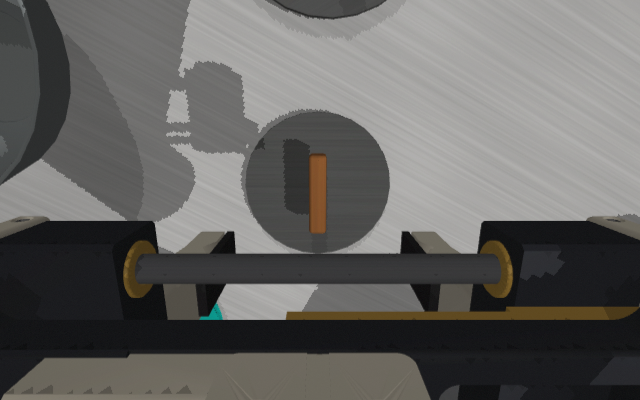

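The wrist picture shows the bar centred at pixel (318,193), standing upright between the fingers. Its ray gives (0.456, -0.293), which agrees with the top view. I'm descending 151 mm and closing the gripper.

step_arm --rows '[[0,[0,0,-30],[0,0,0]],[0,[0,0,-60],[0,0,0]],[0,[0,0,-90],[0,0,0]],[0,[0,0,-115],[0,0,0]],[0,[0,0,-130],[0,0,0]]]'

```text
clock: 1.82
tool_pos: [0.4549, -0.292, 0.0441]
orientation: [179.9, -0.1, -152.1]
force: [0.3, -0.4, 0.8]
opening: 0.0875
gripper_force: 0.0
```

step_arm --rows '[[0,[0,0,-10],[0,0,0]],[0,[0,0,-20],[0,0,0]],[0,[0,0,-21],[0,0,0]],[0.5,[0,0,-21],[0,0,0]],[1,[0,0,-21],[0,0,0]]]'

```text
clock: 2.23
tool_pos: [0.4574, -0.2918, 0.0265]
orientation: [-179.9, 0.1, -152.0]
force: [1.0, -0.2, 0.6]
opening: 0.079
gripper_force: 0.0
```

step_arm --rows '[[1,[0,0,0],[0,0,0]],[1,[0,0,0],[0,0,0]],[1,[0,0,0],[0,0,0]],[1,[0,0,0],[0,0,0]],[1,[0,0,0],[0,0,0]]]'

```text
clock: 2.65
tool_pos: [0.4569, -0.2914, 0.0259]
orientation: [-180.0, 0.0, -152.0]
force: [-0.5, -0.1, 0.9]
opening: 0.0462
gripper_force: 0.0
```

step_arm --rows '[[1,[0,0,0],[0,0,0]],[1,[0,0,0],[0,0,0]],[1,[0,0,0],[0,0,0]],[1,[0,0,0],[0,0,0]],[1,[0,0,0],[0,0,0]]]'

```text
clock: 3.07
tool_pos: [0.4569, -0.2915, 0.0256]
orientation: [-180.0, 0.0, -152.0]
force: [1.0, -1.3, -0.7]
opening: 0.0162
gripper_force: 30.0
```

step_arm --rows '[[1,[0,0,0],[0,0,0]],[1,[0,0,0],[0,0,0]],[1,[0,0,0],[0,0,0]],[1,[0,0,0],[0,0,0]],[1,[0,0,0],[0,0,0]]]'

```text
clock: 3.48
tool_pos: [0.4569, -0.2915, 0.0256]
orientation: [-180.0, 0.0, -152.0]
force: [0.2, -1.2, -0.3]
opening: 0.0158
gripper_force: 30.0
```

Gripped at 16 mm, which is the bar width. I'm lifting, and refining the ring centre using only edges that lie on its top plane (the far outer arc and the near mouth arc).

step_arm --rows '[[1,[0,0,10],[0,0,0]],[1,[0,0,35],[0,0,0]],[1,[0,0,70],[0,0,0]],[1,[0,0,105],[0,0,0]],[1,[0,0,140],[0,0,0]]]'

```text
clock: 3.9
tool_pos: [0.4556, -0.291, 0.1672]
orientation: [179.9, -0.1, -152.0]
force: [1.2, -0.4, -2.7]
opening: 0.0155
gripper_force: 30.0
```

step_arm --rows '[[1,[0,0,35],[0,0,0]],[1,[0,0,70],[0,0,0]],[1,[0,0,85],[0,0,0]],[1,[0,0,85],[0,0,0]],[1,[0,0,85],[0,0,0]]]'

```text
clock: 4.32
tool_pos: [0.4564, -0.291, 0.2512]
orientation: [180.0, 0.1, -152.0]
force: [-0.7, 1.1, -3.8]
opening: 0.0158
gripper_force: 30.0
```

```bash
cat > ring.py <<'E'
from h import *
from scipy.optimize import least_squares
def ring(im,m,c0=(.586,.003),box=None):
    k=orange(im)
    if box: z=np.zeros_like(k);x0,y0,x1,y1=box;z[y0:y1,x0:x1]=k[y0:y1,x0:x1];k=z
    cam=-np.array(m["R"]).T@m["t"]; far=np.array(c0)-cam[:2]; far/=np.linalg.norm(far)
    O=[];I=[]
    for c in big(k,amin=150):
        P=cast(m,c[:,0],.185)[:,:2]-c0; r=np.hypot(*P.T); s=P@far/np.maximum(r,1e-6)
        O+=list(P[(abs(r-.08)<.009)&(s>-.0)]); I+=list(P[(abs(r-.0565)<.009)&(s<.0)])
    O,I=np.array(O),np.array(I)
    f=lambda p:np.r_[np.hypot(*(O-p[:2]).T)-.080+p[2],np.hypot(*(I-p[:2]).T)-.0565-p[2]]
    s=least_squares(f,[0,0,0],loss="soft_l1",f_scale=.001)
    return (s.x[:2]+c0).round(4),s.x[2].round(4),len(O),len(I),np.std(f(s.x)).round(4)
E
python3 - <<'E'
from ring import *
for n in("scene","top"):
    im=cv2.imread(f"pics/{n}.png")[:,:,::-1].copy();m=ctrl.camera_model(n)
    print(n,ring(im,m))
im=cv2.imread("pics/top.png")[:,:,::-1].copy();m=ctrl.camera_model("top")
# wrist view: plate disc relative to TCP, before grasp
o=ctrl.get_obs();print(o["clock"],o["tool_pos"],o["force"])
im=cv2.imread("pics/w1.png")[:,:,::-1].copy();v=hsv(im);k=cv2.inRange(v,(0,0,0),(179,255,100));k[245:]=0;k[:90]=0;k[:,:235]=0;k[:,400:]=0
print(v[190,350],v[190,420])
# same camera pose as at w1: rebuild from the offset now (orientation the same)
m=ctrl.camera_model("wrist");R=np.array(m["R"]);c=-R.T@m["t"]-o["tool_pos"]+np.array([.4563,-.2925,.1768]);m=dict(m,R=R,t=-R@c)
for q in big(k,amin=3000): print(cv2.boundingRect(q),circ(cast(m,q[:,0],.011)))
E
```

```text
scene (array([0.5873, 0.0034]), np.float64(0.0021), 56, 39, np.float64(0.0018))
top (array([0.5861, 0.0032]), np.float64(0.0011), 83, 60, np.float64(0.001))
4.3167 [ 0.45637289 -0.29100629  0.25116988] [-0.70663445  1.05891373 -3.83671796]
[ 0  3 78] [ 20   4 174]
(245, 111, 145, 134) [ 0.4574 -0.2932  0.0739  0.7995]
```

step_arm --rows '[[1,[8,18,0],[0,0,0]],[1,[22,50,0],[0,0,0]],[1,[36,82,0],[0,0,0]],[1,[50,114,0],[0,0,0]],[1,[64,146,0],[0,0,0]]]'

```text
clock: 4.73
tool_pos: [0.5196, -0.1438, 0.2484]
orientation: [179.9, -0.2, -152.0]
force: [0.9, -0.6, -4.1]
opening: 0.0157
gripper_force: 30.0
```

step_arm --rows '[[1,[14,32,0],[0,0,0]],[1,[28,64,0],[0,0,0]],[1,[42,96,0],[0,0,0]],[1,[56,128,0],[0,0,0]],[1,[66,148,0],[0,0,0]]]'

```text
clock: 5.15
tool_pos: [0.5862, 0.0053, 0.248]
orientation: [179.9, -0.2, -151.9]
force: [0.4, -0.4, -3.9]
opening: 0.0158
gripper_force: 30.0
```

step_arm --rows '[[1,[0,0,-10],[0,0,0]],[1,[0,0,-20],[0,0,0]],[1,[0,0,-25],[0,0,0]],[1,[0,0,-30],[0,0,0]],[1,[0,0,-30],[0,0,0]]]'

```text
clock: 5.57
tool_pos: [0.5855, 0.0015, 0.2187]
orientation: [179.9, -0.2, -152.1]
force: [0.3, -0.3, -3.0]
opening: 0.0155
gripper_force: 30.0
```

```bash
python3 - <<'E'
from h import *
o=ctrl.get_obs();print(o["clock"],o["tool_pos"],o["orientation"],o["force"],o["moment"])
im=ctrl.snapshot("scene");cv2.imwrite("pics/s2.png",cv2.resize(im[130:260,220:400,::-1],None,fx=4,fy=4,interpolation=2))
E
```

```text
5.5667 [0.58546159 0.00153384 0.21871832] [ 1.79947245e+02 -1.77124121e-01 -1.52067353e+02] [ 0.30225124 -0.32542166 -3.0460668 ] [-0.0787746   0.09495918 -0.02799331]
```

View pics/s2.png

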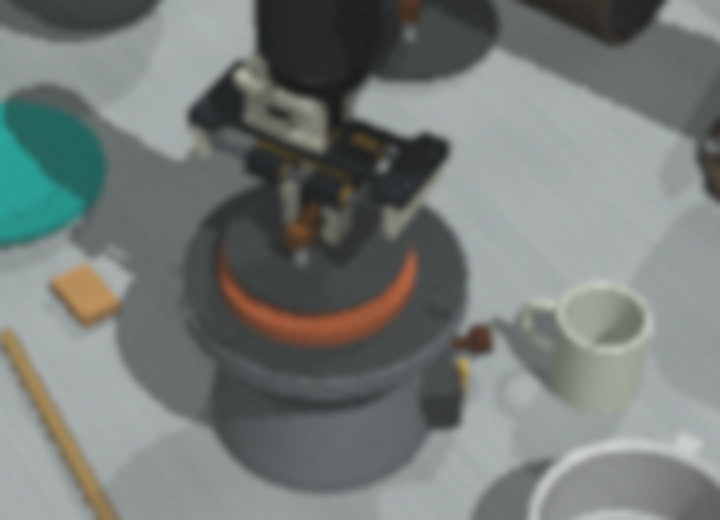

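The crop shows the plate level above the ring, centred to within a few mm (crop 317,270), with the orange rim visible evenly at the front. I'm correcting by (+1,+2) mm and feeling downward slowly.

step_arm --rows '[[1,[1,2,0],[0,0,0]],[1,[1,2,-2],[0,0,0]],[1,[1,2,-4],[0,0,0]],[1,[1,2,-6],[0,0,0]],[1,[1,2,-6],[0,0,0]]]'

```text
clock: 6.03
tool_pos: [0.5875, 0.0045, 0.2142]
orientation: [180.0, -0.0, -152.0]
force: [-0.9, 0.2, -4.0]
opening: 0.0162
gripper_force: 30.0
```

step_arm --rows '[[1,[0,0,-0.5],[0,0,0]],[1,[0,0,-1],[0,0,0]],[1,[0,0,-1.5],[0,0,0]],[1,[0,0,-2],[0,0,0]],[1,[0,0,-2],[0,0,0]]]'

```text
clock: 6.45
tool_pos: [0.5878, 0.0046, 0.2125]
orientation: [180.0, -0.0, -152.0]
force: [-0.6, 0.1, -4.6]
opening: 0.0154
gripper_force: 30.0
```

step_arm --rows '[[1,[-1,-1,0],[0,0,0]],[1,[-1,-1,-0.5],[0,0,0]],[1,[-1,-1,-1],[0,0,0]],[1,[-1,-1,-1.5],[0,0,0]],[1,[-1,-1,-1.5],[0,0,0]]]'

```text
clock: 6.87
tool_pos: [0.5867, 0.0035, 0.211]
orientation: [180.0, -0.0, -152.0]
force: [-1.1, 0.4, -3.0]
opening: 0.0156
gripper_force: 30.0
```

step_arm --rows '[[1,[0,0,-0.5],[0,0,0]],[1,[0,0,-1],[0,0,0]],[1,[0,0,-1.5],[0,0,0]],[1,[0,0,-1.5],[0,0,0]],[1,[0,0,-1.5],[0,0,0]]]'

```text
clock: 7.28
tool_pos: [0.5868, 0.0036, 0.2096]
orientation: [180.0, -0.0, -152.0]
force: [0.2, -0.7, -3.2]
opening: 0.0157
gripper_force: 30.0
```

step_arm --rows '[[1,[0,0,-0.5],[0,0,0]],[1,[0,0,-1],[0,0,0]],[1,[0,0,-1.5],[0,0,0]],[1,[0,0,-1.5],[0,0,0]],[1,[0,0,-1.5],[0,0,0]]]'

```text
clock: 7.7
tool_pos: [0.5868, 0.0036, 0.2081]
orientation: [180.0, -0.0, -152.0]
force: [0.1, -1.0, -2.8]
opening: 0.0156
gripper_force: 30.0
```

step_arm --rows '[[1,[0,0,-0.5],[0,0,0]],[1,[0,0,-1],[0,0,0]],[1,[0,0,-1.5],[0,0,0]],[1,[0,0,-1.5],[0,0,0]],[1,[0,0,-1.5],[0,0,0]]]'

```text
clock: 8.12
tool_pos: [0.5868, 0.0036, 0.2066]
orientation: [180.0, -0.0, -152.0]
force: [-0.0, 0.3, -4.8]
opening: 0.0156
gripper_force: 30.0
```

The boss is going in with no force: z is 0.2066, about 4 mm below the ring-contact height. I'm easing down the last 2 mm.

step_arm --rows '[[1,[0,0,-0.5],[0,0,0]],[1,[0,0,-1],[0,0,0]],[1,[0,0,-1.5],[0,0,0]],[1,[0,0,-1.5],[0,0,0]],[1,[0,0,-1.5],[0,0,0]]]'

```text
clock: 8.53
tool_pos: [0.5868, 0.0035, 0.2051]
orientation: [180.0, -0.0, -152.0]
force: [0.2, 0.3, -3.8]
opening: 0.0158
gripper_force: 30.0
```

step_arm --rows '[[1,[0,0,-0.3],[0,0,0]],[1,[0,0,-0.6],[0,0,0]],[1,[0,0,-0.6],[0,0,0]],[1,[0,0,-0.6],[0,0,0]],[1,[0,0,-0.6],[0,0,0]]]'

```text
clock: 8.95
tool_pos: [0.5868, 0.0036, 0.2046]
orientation: [-180.0, 0.0, -152.0]
force: [-0.5, -0.2, -1.6]
opening: 0.0155
gripper_force: 30.0
```

step_arm --rows '[[1,[0,0,-0.2],[0,0,0]],[1,[0,0,-0.4],[0,0,0]],[1,[0,0,-0.4],[0,0,0]],[1,[0,0,-0.4],[0,0,0]],[1,[0,0,-0.4],[0,0,0]]]'

```text
clock: 9.37
tool_pos: [0.5869, 0.0035, 0.2046]
orientation: [-180.0, 0.0, -152.0]
force: [-4.1, 1.5, 4.5]
opening: 0.0159
gripper_force: 30.0
```

Firm contact at z = 0.2046, exactly the seated height, with about 8 N of push. Releasing.

step_arm --rows '[[0.9,[0,0,0.2],[0,0,0]],[0.7,[0,0,0.2],[0,0,0]],[0.3,[0,0,0.2],[0,0,0]],[0,[0,0,0.2],[0,0,0]],[0,[0,0,0.2],[0,0,0]]]'

```text
clock: 9.78
tool_pos: [0.587, 0.0035, 0.2041]
orientation: [-180.0, 0.0, -152.0]
force: [-0.5, 0.2, -0.2]
opening: 0.0367
gripper_force: 0.0
```

step_arm --rows '[[0,[0,0,0],[0,0,0]],[0,[0,0,0],[0,0,0]],[0,[0,0,0],[0,0,0]],[0,[0,0,0],[0,0,0]],[0,[0,0,0],[0,0,0]]]'

```text
clock: 10.2
tool_pos: [0.5868, 0.0036, 0.2043]
orientation: [-180.0, 0.0, -152.0]
force: [-0.2, -0.4, -0.2]
opening: 0.07
gripper_force: 0.0
```

step_arm --rows '[[0,[0,0,5],[0,0,0]],[0,[0,0,20],[0,0,0]],[0,[0,0,45],[0,0,0]],[0,[0,0,75],[0,0,0]],[0,[0,0,105],[0,0,0]]]'

```text
clock: 10.62
tool_pos: [0.5864, 0.0034, 0.3106]
orientation: [-180.0, -0.0, -152.0]
force: [-0.2, -0.4, -0.0]
opening: 0.0875
gripper_force: 0.0
```

step_arm --rows '[[0,[-25,0,25],[0,0,0]],[0,[-50,0,40],[0,0,0]],[0,[-85,0,40],[0,0,0]],[0,[-115,0,40],[0,0,0]],[0,[-115,0,40],[0,0,0]]]'

```text
clock: 11.03
tool_pos: [0.4679, 0.003, 0.3514]
orientation: [180.0, 0.2, -152.0]
force: [-0.2, -0.6, -0.1]
opening: 0.0879
gripper_force: 0.0
```

```bash
python3 - <<'E'
from h import *
o=ctrl.get_obs();print(o["clock"],o["tool_pos"],o["force"],o["opening"])
im=ctrl.snapshot("scene");t=ctrl.snapshot("top")
a=cv2.resize(im[130:260,220:400,::-1],(540,390),interpolation=2);b=cv2.resize(t[110:240,220:400,::-1],(540,390),interpolation=2)
cv2.imwrite("pics/f.png",cv2.resize(np.hstack([a,b]),(800,290)))
for n,i in(("scene",im),("top",t)):
    m=ctrl.camera_model(n)
    for c in big(cv2.inRange(hsv(i),(3,90,50),(20,255,255)),amin=30):
        r=cv2.minAreaRect(c);P=cast(m,r[0],.230)[0]
        if np.hypot(P[0]-.587,P[1]-.003)<.05: print(n,np.round(r[0]),np.round(r[1]),P.round(4))
E
```

```text
11.0333 [0.46789591 0.00301632 0.35138297] [-0.19115857 -0.63017467 -0.12629373] 0.08791256952097122
scene [299. 186.] [ 6. 21.] [0.5909 0.0089 0.23  ]
top [315. 154.] [57. 21.] [ 0.6264 -0.013   0.23  ]
```

View pics/f.png

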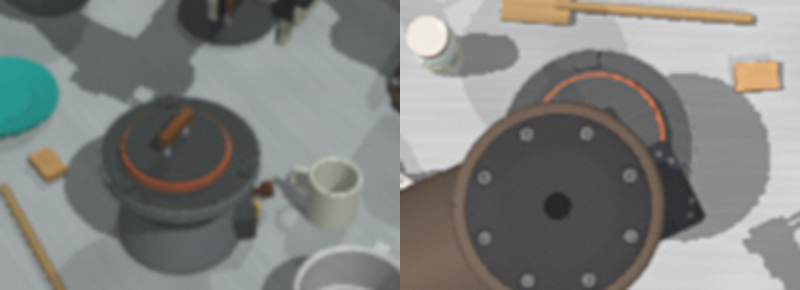

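The left half shows the plate lying level on the ring (175,145), with an even orange rim all round it. The mug, matchbox and paddle haven't moved and the arm is clear, so I'm handing in.

```bash
python3 -c "
from plant import ctrl
print(ctrl.close_job())"
```

```text
the job is handed in; nothing more can be done
None
```

The damper plate is seated level and centred in the jiko's mouth and released, at exactly the seated height with only about 8 N of push; I handed the job in at about 11 s, and the interface gave no verdict.

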